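# Bring the vial to the reading head and start the reading

## Task

Push the three-spoked sample wheel round with a finger against one of its spokes until the vial stands squarely in front of the middle of the reading head's window; only then press the start button on top of the head all the way down, and back away. Do not touch the vial or lift it out of its cup, and leave the bottle, the beaker and the carton where they are.

Things in the scene. Friction and masses are not known exactly. Their poses are not given: they have to be found in the camera images.
- station: Fixed sample station. Its origin lies on the bench top (z = 0) exactly under the wheel's upright axis; its +y axis points horizontally from the wheel's axis to the middle of the reading head's window, z up. Under the wheel is a flat grey foot disc 150 mm wide, 12 mm high, with a 50 mm wide, 10 mm high bridge to the reading head.
- axis (a point): Centre of the top of the wheel's hub, on the wheel's axis, 64 mm above the bench. The aluminium hub is 40 mm wide. The wheel turns freely either way with no end stop against an even friction of about 0.12 N m (2 N at 60 mm) and stays where it is left.
- window (a point): Middle of the window, a dark 34 mm square in the head's side face that looks at the wheel, 147 mm from the wheel's axis, 52 mm above the bench. The head is a white box 110 mm wide, 72 mm high, reaching from 147 to 233 mm from the wheel's axis. A short dark line on top of the head lies over its middle.
- cup0 (a point): A 41 mm wide round grey cup (33 mm inside), the centre of its open rim, 58 mm above the bench, 110 mm from the wheel's axis. Spoke 0 runs from the hub to this cup. Spokes are straight aluminium bars, 12 mm wide and 16 mm high (40 to 56 mm above the bench), bare from 20 to 90 mm from the axis, 120 degrees apart.
- cup1 (a point): A 41 mm wide round grey cup (33 mm inside), the centre of its open rim, 58 mm above the bench, 110 mm from the wheel's axis. Spoke 1, 120 degrees anticlockwise (from above) of spoke 0.
- cup2 (a point): A 41 mm wide round grey cup (33 mm inside), the centre of its open rim, 58 mm above the bench, 110 mm from the wheel's axis. Spoke 2, 240 degrees anticlockwise (from above) of spoke 0.
- vial: The only vial on the wheel: brown glass with a white cap, 29 mm wide, 50 mm high, loose with 2 mm of play all round, in cup 0; the other two cups are empty. Origin: centre of its underside, 40 mm above the bench; its top is 90 mm above the bench.
- start_top (a point): Centre of the top of the start button, a dark round cap 28 mm wide on top of the reading head, 203 mm from the wheel's axis. Pressed straight down.
- start (a joint): How far the start button is pressed (m): 0 = up, 0.006 = fully down, which takes about 5 N; it springs back up.
- bottle: Loose bystander: brown bottle, 64 mm wide, 140 mm high. Origin: centre of its underside.
- beaker: Loose bystander: clear beaker, 66 mm wide, 85 mm high. Origin: centre of its underside.
- carton: Loose bystander: closed cardboard carton, 90 x 60 x 45 mm high. Origin: centre of its underside.
Things that resemble listed ones, but are neither listed nor needed, are in the scene too. What is shaped like the vial but pink or yellow is not meant.

How it is judged (in metres and radians):
On the way, in this order (a step that is already met when the one before it is completed fails the run):
1. the vial stands in front of the window (x of vial in the frame of station between -0.01 and 0.01 m and y of vial in the frame of station above 0.09 m and height (world z) of vial below 0.046 m and angle between vial's own z axis and vertical below 0.25 rad and linear speed of vial below 0.02 m/s), for 0.3 s.
2. the start button is pressed down, the vial still in front of the window (value of joint start above 0.0045 m and x of vial in the frame of station between -0.01 and 0.01 m and y of vial in the frame of station above 0.09 m and height (world z) of vial below 0.046 m and angle between vial's own z axis and vertical below 0.25 rad), for 0.05 s.
At the end, for the whole second after the job is handed in: The vial stands at rest, upright in its cup, within 10 mm to either side of the middle line of the window; the start button has been pressed at least 4.5 mm down while it stood there and is up again (x of vial in the frame of station between -0.01 and 0.01 m and y of vial in the frame of station above 0.09 m and height (world z) of vial below 0.046 m and angle between vial's own z axis and vertical below 0.25 rad and linear speed of vial below 0.01 m/s and value of joint start below 0.002 m); the robot touches nothing.
It fails at once if the start button is pressed while the vial is not in front of the window (value of joint start above 0.003 m and not (x of vial in the frame of station between -0.012 and 0.012 m and y of vial in the frame of station above 0.09 m)).
It fails at once if the robot touches the vial (contact force between any of the fingers, the arm and vial above 0.5 N).
It fails at once if the vial is lifted out of its cup (height (world z) of vial above 0.055 m).
It fails at once if the bottle, the beaker or the carton is moved more than 20 mm (distance of any of bottle, beaker, carton from where it was at the start of the episode above 0.02 m).
It also fails if it takes over 54 s, if anything falls off the work surface, if the arm or the gripper's body presses on something with over 40 N, if the wrist force passes 120 N, or if a joint passes its speed limit or range.

## Robot

A 6-joint arm with a two-finger parallel gripper is mounted at the origin on the work surface. World frame = base frame: x ahead of the robot, y to its left, z up, the work surface at z = 0. Lengths are in mm, angles in rad, forces in N, time in s.
With the tool pointing down it reaches from about 350 to 775 mm from the base axis. Payload 7.3 kg.
Tool frame: the origin (TCP) lies on the centre line of the jaws, within the pads' length; the fingertips stand 14 mm ahead of it and the grasp point (between the pads) lies 5 mm behind it; z points along the fingers, y is the line along which they close (so a half turn about z gives the same grasp; the last joint's range is limited). The gripper opens to 92 mm and grips with 3 to 60 N. Pads are 19 mm wide; open, the fingers measure 130 mm over their backs; the gripper's body (75 mm by 190 mm) begins 47 mm behind the grasp point.
Start: joints at [-1.362, 0.342, 1.524, -0, 1.275, -0.146], TCP at [182.409, -492.311, 240.741] pointing down, gripper open.
Joint ranges: [-2.53, 2.53], [-0.77, 2.02], [0.04, 2.7], [-1, 4.14], [0.28, 2.66], [-3.11, 3.11]. Speed limits (rad/s): [2.57, 2.57, 3.14, 3.14, 3.14, 3.14].

## Interface

Orientations are given as [roll, pitch, yaw] about the fixed x, y, z axes, in that order (R = Rz(yaw) Ry(pitch) Rx(roll)).
In Python, from plant import get_obs, capture, bot, spot_in, trace, pinpoint gives the robot as it stands.
- The arm moves only by the tool play_rows, never from a script. Its argument "rows" is a list of rows, each a list of 2 entries, a list of its own where there are three numbers: the shift along the world's x, y, z in units of 3 cm (1.0 is 3 cm), then the turn, a rotation vector about the world's x, y, z in units of 8 degrees (1.0 is 8 degrees). A call has 1 to 12 rows; each row shifts and turns the commanded pose from where the row before left it; what a row does not reach is not made up. A row lasts 1/8 s, in which the tool goes at most 62.5 mm and 10.7 degrees, less where a joint would pass 70% of its speed; a pose out of reach is approached as far as the arm can. A call with a number of a shift or a turn outside -1 to 1 is refused whole. A call with a gripper value outside its range is refused whole. "hand" is the opening, from -1 (shut) to 1 (fully open), set as the call begins (left out, the last holds). The fingers move at their own pace and stop on an object; the grip force is fixed at half the most. Time passes only in rows, so rows that do not move let the fingers close. It gives the time, the measured TCP pose, the force, the opening and the grip force at its end, in the units of the state.
- get_obs(): the state, without advancing time (a new reading comes with each control period).
- capture(name): name is "side" or "top" or "wrist"; returns a dict with "frame" (480x640x3 uint8, red, green, blue), "fov_y" (degrees; the focal length in pixels is half the picture's height over the tangent of half this angle, whatever the lens; pixels are square), "cx", "cy" (the principal point, pixels), "rvec" (rotation vector, rad) and "tvec" (3), from world to camera coordinates, as OpenCV has them; the wrist camera has in their place "hand_eye" (4x4, takes a point from camera to tool coordinates, whose origin is the TCP and whose axes are the flange's). Camera axes: x right, y down, z forward; pixel columns grow to the right and rows downward; lengths in mm; the calibration is good to about 2 mm. A picture is of the moment at which its call begins: read the wrist's pose just before it. There is no depth.
- bot.close_job(): hands the job in; it is judged then, once.
Trained networks look in the newest picture that a camera, given by its name, has taken for a name from the list of things; names that differ only in an ending like _2 or _b are one class to them, and where a whole thing is asked for, a point or a joint stands for the part that bears it (a point fixed in the world has none). Each returns a list of dicts, best first, with "p" (0 to 1); they miss things now and then, are a little off and sometimes report something else, mostly with a low value. They report only what shows in the picture. A call takes as long as a camera call. They do not tell look-alikes from the thing itself.
- spot_in(query, camera): "at" ([row, column] in pixels, amid what is visible of it).
- trace(query, camera): "mask" (480x640 bool, what is visible of it) and "at" ([row, column] in pixels, amid what is visible of it).
- pinpoint(query, camera): "at" ([row, column] in pixels: a listed point, or the origin of a listed thing).
The state is a dict: "time": time; "joint_positions": joint angles; "dq": joint speeds; "tau": joint torques, N m; "tool_pos": TCP position; "tcp_rot": TCP orientation; "contact_force": force on the tool from outside, world axes, zero at the start; "moment": the same for the moment, N m; "grip_width": finger opening in mm; "finger_force": force on a finger pad.
Only numpy, scipy, OpenCV 4.12 (cv2) and the standard library are available. Lean on these libraries where they do the work, as an engineer would, in place of code of your own. Each camera call takes 0.05 s, during which the arm holds its last target. There are 200 camera calls.

## Working session

There is one attempt and no reset: what is moved stays moved. The work goes in short steps, Python scripts to look and compute and a tool call to move; the robot and the scene stay as the last step left them, time stands still between calls to the robot, and variables do not carry over. Pictures are saved under pics/ and viewed, at most 10 in all, crops included, and the job is handed in when it is done.

Besides the shell and the picture viewer there is one more tool, called after "Emit:" in YAML: its name, and indented under it one key for each argument. play_rows: Moves the arm, as the interface text tells. Shifts and turns lie within -1 to 1; 1 stands for 3 cm of shift or 8 degrees of turn. Its arguments: {"type":"object","properties":{"rows":{"type":"array"},"hand":{"type":"number"}},"required":["rows"]}

```bash
mkdir -p pics; cat > h.py <<'E'
import numpy as np, cv2, json
from plant import get_obs, capture, bot, spot_in, trace, pinpoint
from scipy.spatial.transform import Rotation as R
def cam(name):
    o=get_obs(); c=capture(name)
    f=240/np.tan(np.radians(c["fov_y"])/2)
    K=np.array([[f,0,c["cx"]],[0,f,c["cy"]],[0,0,1]])
    if "rvec" in c:
        Rm=cv2.Rodrigues(np.array(c["rvec"],float))[0]; t=np.array(c["tvec"],float).ravel()
    else:
        T=np.eye(4); T[:3,:3]=R.from_euler('xyz',o["tcp_rot"]).as_matrix(); T[:3,3]=o["tool_pos"]
        M=np.linalg.inv(T@np.array(c["hand_eye"])); Rm=M[:3,:3]; t=M[:3,3]
    return dict(img=c["frame"],K=K,R=Rm,t=t)
def ray(c,at):
    d=c["R"].T@np.linalg.inv(c["K"])@np.array([at[1],at[0],1.]); return -c["R"].T@c["t"],d
def onz(c,at,z):
    o,d=ray(c,at); return o+d*(z-o[2])/d[2]
def proj(c,p):
    q=c["K"]@(c["R"]@np.array(p,float)+c["t"]); return [q[1]/q[2],q[0]/q[2]]
def save(c,n,box=None,s=1):
    im=c["img"][...,::-1]
    if box: im=im[box[0]:box[1],box[2]:box[3]]
    cv2.imwrite(f"pics/{n}.png",cv2.resize(im,None,fx=s,fy=s,interpolation=cv2.INTER_CUBIC))
E
python3 - <<'E'
from h import *
Z=dict(axis=64,window=52,cup0=58,cup1=58,cup2=58,vial=40,start_top=78,bottle=0,beaker=0,carton=0)
cs={}
for n in("top","side"):
    c=cam(n);save(c,n)
    print(n,"campos",(-c["R"].T@c["t"]).round())
    for q,z in Z.items():
        for d in pinpoint(q,n)[:4]: print(q,round(d["p"],2),np.round(d["at"],1),onz(c,d["at"],z).round(1)[:2])
o=get_obs();print(o["tool_pos"],o["tcp_rot"],o["time"],o["grip_width"])
E
```

```text
top campos [ 453.  -31. 1068.]
axis 0.65 [271.4 326.3] [559.5 -67.8]
window 0.92 [288.5 260.2] [525.8  72.9]
cup0 0.65 [320.  345.2] [ 457.4 -106. ]
cup0 0.62 [262.6 279.2] [580.1  32.1]
cup0 0.6 [231.4 358.7] [ 646.  -139.2]
cup1 0.65 [320.  345.2] [ 457.4 -106. ]
cup1 0.62 [262.6 279.2] [580.1  32.1]
cup1 0.6 [231.4 358.7] [ 646.  -139.2]
cup2 0.65 [320.  345.2] [ 457.4 -106. ]
cup2 0.62 [262.6 279.2] [580.1  32.1]
cup2 0.6 [231.4 358.7] [ 646.  -139.2]
vial 0.76 [232.7 358.7] [ 646.5 -141.1]
vial 0.58 [218.7 387.7] [ 677.3 -205.9]
vial 0.54 [194.1 371.6] [ 733.4 -172. ]
vial 0.2 [276.1 325.9] [551.9 -67.7]
start_top 0.7 [291.7 229.3] [518. 134.]
bottle 0.59 [213.3 230.8] [702.1 146.2]
beaker 0.71 [266.9 327.3] [576.4 -72.6]
beaker 0.7 [168.6 331.7] [806.2 -86.5]
carton 0.72 [245.  440.3] [ 623.7 -330.3]
side campos [ 489. -606.  642.]
window 0.96 [219.  253.4] [524.5  71.9]
window 0.35 [426.9 360.1] [ 609.9 -357.2]
cup0 0.81 [221.6 285.9] [582.5  45.8]
cup0 0.74 [295.7 227.1] [ 461.3 -110.3]
cup0 0.6 [289.2 345.8] [ 649.6 -135.6]
cup1 0.81 [221.6 285.9] [582.5  45.8]
cup1 0.74 [295.7 227.1] [ 461.3 -110.3]
cup1 0.6 [289.2 345.8] [ 649.6 -135.6]
cup2 0.81 [221.6 285.9] [582.5  45.8]
cup2 0.74 [295.7 227.1] [ 461.3 -110.3]
cup2 0.6 [289.2 345.8] [ 649.6 -135.6]
vial 0.74 [298.3 340.8] [ 641.5 -138.2]
vial 0.71 [347.1 379.4] [ 674.8 -240.6]
vial 0.56 [325.5 402.3] [ 722.  -210.4]
vial 0.2 [426.9 364.2] [ 617.6 -353.3]
start_top 0.55 [180.  243.2] [517.3 162.7]
bottle 0.85 [202.6 336.7] [708.9 149.7]
beaker 0.77 [274.7 422.3] [812.6 -83.8]
carton 0.89 [426.2 361.1] [ 622.2 -334.6]
[ 182.41724112 -492.32315897  240.73226588] [ 3.14148612e+00 -1.16470483e-05  3.54760623e-01] 1.1 92.06207660088452
```

View pics/top.png

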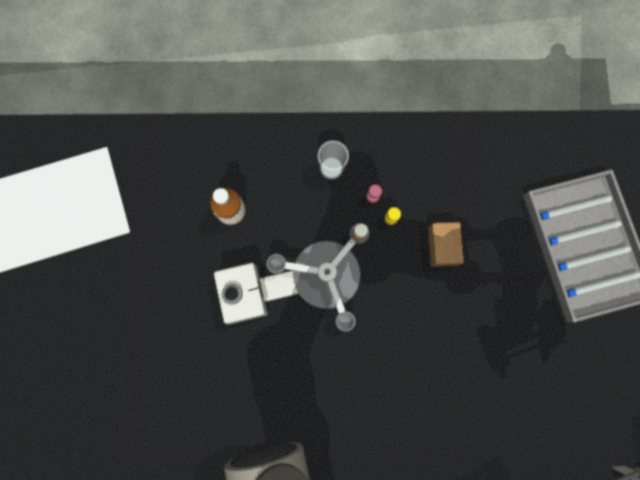

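View pics/side.png

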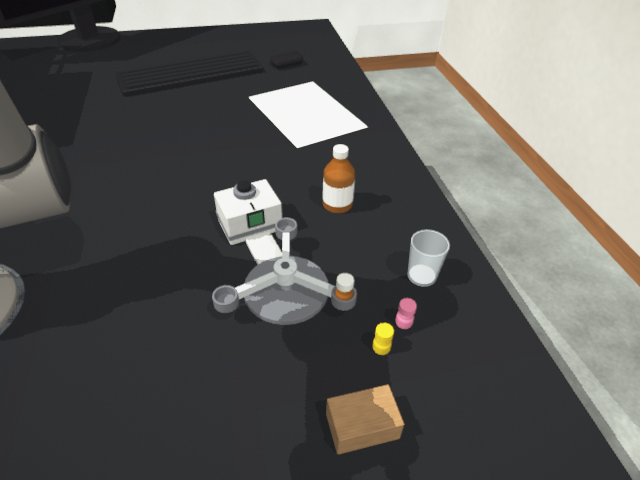

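The top view shows the hub at (271,326), with empty cups at (262,277) and (320,345). The head is at about (293,240) with its button at (292,231). There are three vial-like things: brown with a white cap in a cup at (232,360), yellow at (215,393) and pink at (193,374). The brown one fits the description, since it is the only one standing on the wheel. I'll confirm it in a crop while fitting the station pose.

```bash
cat > fit.py <<'E'
from h import *
from scipy.optimize import least_squares
def measure(names=("top","side")):
    out=[];C={}
    for n in names:
        c=C[n]=cam(n)
        for q in("axis","window","cup0","start_top","vial"):
            for d in pinpoint(q,n)[:3]:
                if d["p"]>.4: out.append((n,q,np.array(d["at"])))
    return C,out
def pts(x):
    X,Y,th,w,zb=x; u=np.array([np.cos(th),np.sin(th)]);P=lambda r,a,z:np.array([X+r*np.cos(a),Y+r*np.sin(a),z])
    d={"axis":[P(0,0,64)],"window":[P(147,th,52)],"start_top":[P(203,th,zb)],"vial":[P(110,w,40)]}
    d["cup0"]=[P(110,w+k*2*np.pi/3,58) for k in range(3)]
    return d
def fit(C,out,x0):
    def res(x):
        d=pts(x);r=[]
        for n,q,at in out:
            e=min((np.array(proj(C[n],p))-at for p in d[q]),key=np.linalg.norm)
            r+=list(e) if np.linalg.norm(e)<25 else [0,0]
        return r+[(x[4]-80)/5]
    s=least_squares(res,x0,loss="soft_l1",f_scale=2,x_scale=[10,10,.1,.1,5])
    return s.x,np.array(s.fun[:-1]).reshape(-1,2)
E
python3 - <<'E'
from fit import *
C,out=measure()
x0=[559.5,-67.8,np.radians(103.5),np.radians(-39.5),80]
for sub in(("top","side"),("top",),("side",)):
    o=[k for k in out if k[0] in sub]
    x,r=fit(C,o,x0); print(sub,x[:2].round(1),np.degrees(x[2:4]).round(2),x[4].round(1))
    if len(sub)==2:
        for k,e in zip(o,r):print(k[0],k[1],k[2].round(),e.round(1))
save(C["side"],"vialcrop",(200,370,190,430),3)
print(get_obs()["time"])
E
```

```text
('top', 'side') [562.6 -67.1] [103.65 -41.12] 96.0
top axis [268. 326.] [1.5 0. ]
top window [287. 258.] [0.2 1. ]
top window [168. 326.] [0. 0.]
top cup0 [231. 358.] [0.5 0.5]
top cup0 [264. 282.] [-2.7 -6.4]
top cup0 [319. 342.] [0.5 2.1]
top start_top [294. 229.] [-1.   0.6]
top vial [220. 386.] [0. 0.]
top vial [229. 359.] [ 4.3 -0.7]
top vial [195. 372.] [0. 0.]
side axis [265. 287.] [-0.6 -1.5]
side cup0 [292. 223.] [0.1 1.6]
side cup0 [223. 286.] [0.4 1. ]
side cup0 [293. 345.] [-1.6 -1.1]
side start_top [182. 243.] [ 0.9 -0.2]
side vial [299. 342.] [-0.2  1.7]
side vial [323. 404.] [0. 0.]
side vial [345. 381.] [0. 0.]
('top',) [563.8 -66.3] [104.07 -40.88] 82.0
('side',) [561.7 -67.5] [103.14 -41.44] 95.9
1.7
```

View pics/vialcrop.png

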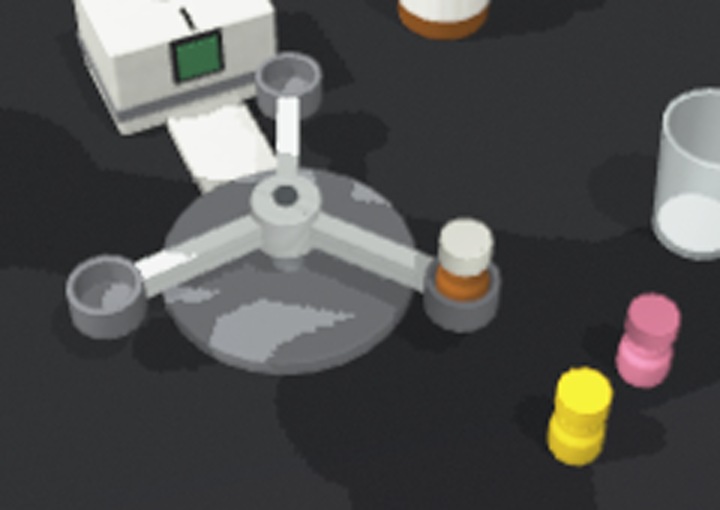

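The crop confirms it: the brown vial with the white cap (crop ~(255,462)) stands in the right-hand cup. Pink and yellow stand on the bench. The plan is to straddle the empty spoke at 199° (left in this view), with the jaws 30 mm apart, and swing it +145°.

Emit:
play_rows:
  rows:
    - [[0.8, 1, 0], [0, 0, 0]]
    - [[0.8, 1, 0], [0, 0, 0]]
    - [[0.8, 1, 0], [0, 0, 0]]
    - [[0.8, 1, 0], [0, 0, 0]]
    - [[0.8, 1, 0], [0, 0, 0]]
    - [[0.8, 1, 0], [0, 0, 0]]
    - [[0.8, 1, 0], [0, 0, 0]]
    - [[0.8, 1, 0], [0, 0, 0]]
    - [[0.8, 1, 0], [0, 0, 0]]
    - [[0.8, 1, 0], [0, 0, 0]]
    - [[0.8, 1, 0], [0, 0, 0]]
    - [[0.8, 1, 0], [0, 0, 0]]
  hand: -0.35

```text
time: 3.2
tool_pos: [471.1, -131.2, 240.8]
tcp_rot: [3.141, -0.0, 0.355]
contact_force: [-0.2, -0.8, -0.2]
grip_width: 30.3
finger_force: 0.0
```

Emit:
play_rows:
  rows:
    - [[0.55, 0.73, -0.5], [0, 0, 0]]
    - [[0.55, 0.73, -0.5], [0, 0, 0]]
    - [[0, 0, -1], [0, 0, 0]]
    - [[0, 0, -1], [0, 0, 0]]
    - [[0, 0, 0], [0, 0, 0]]

```text
time: 3.82
tool_pos: [502.1, -88.0, 149.0]
tcp_rot: [-3.139, 0.004, 0.355]
contact_force: [-0.9, 0.6, 0.6]
grip_width: 29.7
finger_force: 0.0
```

```bash
python3 - <<'E'
from h import *
c=cam("wrist");save(c,"w1");o=get_obs();print(o["tool_pos"],np.degrees(o["tcp_rot"]),o["time"])
for q,z in(("axis",64),("cup0",58)):
    for d in pinpoint(q,"wrist")[:3]:print(q,d["p"],np.round(d["at"]),onz(c,d["at"],z).round(1))
E
```

```text
[503.15602375 -88.42801285 150.56229618] [-1.79948005e+02  7.12468866e-02  2.03290235e+01] 3.875
cup0 0.75 [310. 314.] [ 455.3 -107.    58. ]
cup0 0.71 [ 66. 161.] [579.   40.5  58. ]
```

View pics/w1.png

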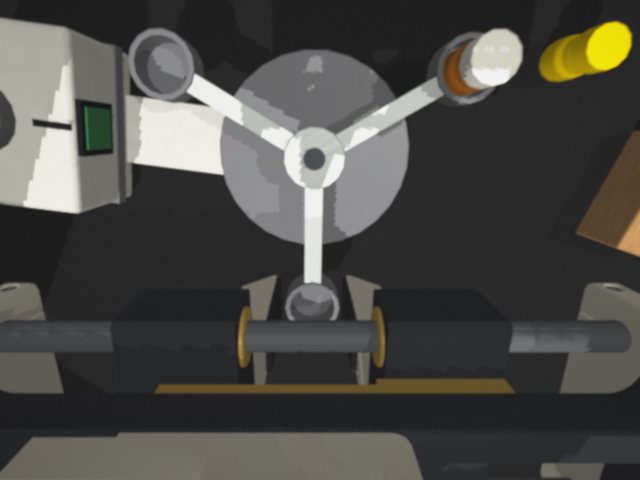

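The wrist view shows the spoke centred between the jaws, with the hub at (158,314), the window at (126,96) and the head line at about (125,52). I'll refine the pose from these points.

```bash
python3 - <<'E'
from h import *
c=cam("wrist")
ax=onz(c,(158,314),64)[:2];print("axis",ax)
for n,at,z in(("window",(127,96),52),("line",(125,52),72),("cup2",(303,313),58),("cup1",(64,162),58),("cap",(56,495),90)):
    p=onz(c,at,z)[:2];d=p-ax;print(n,p.round(1),np.hypot(*d).round(1),np.degrees(np.arctan2(d[1],d[0])).round(2))
E
```

```text
axis [562.90261196 -68.85736659]
window [530.4  75.4] 147.9 102.7
line [525.7  89.8] 163.0 103.18
cup2 [ 461.6 -106. ] 107.9 -159.89
cup1 [583.3  40.3] 111.0 79.4
cap [ 648.5 -140.9] 111.9 -40.09
```

Emit:
play_rows:
  rows:
    - [[0, 0, -1], [0, 0, 0]]
    - [[0, 0, -1], [0, 0, 0]]
    - [[0, 0, -0.9], [0, 0, 0]]
    - [[0, 0, -0.4], [0, 0, 0]]
    - [[0, 0, 0], [0, 0, 0]]
    - [[0, 0, 0], [0, 0, 0]]

```text
time: 4.78
tool_pos: [504.3, -88.8, 52.9]
tcp_rot: [3.14, -0.002, 0.355]
contact_force: [-0.5, 0.1, 0.5]
grip_width: 29.6
finger_force: 0.0
```

```bash
python3 - <<'E'
from h import *
A=np.array([562.8,-68]);p0=np.array(get_obs()["tool_pos"][:2]);print(get_obs()["tool_pos"],np.degrees(get_obs()["tcp_rot"]))
# rows of 6 deg (0.75 unit) at r=62
a=np.radians(199)
prev=p0
for k in range(1,25):
    q=A+62*np.array([np.cos(a+np.radians(6*k)),np.sin(a+np.radians(6*k))])
    s=np.round((q-prev)/30,2);prev=prev+s*30
    print(k,s.tolist())
E
```

```text
[504.26818316 -88.81245213  52.94438771] [ 1.79913484e+02 -9.95132477e-02  2.03289389e+01]
1 [0.08, -0.18]
2 [0.1, -0.19]
3 [0.12, -0.18]
4 [0.14, -0.17]
5 [0.16, -0.15]
6 [0.17, -0.13]
7 [0.18, -0.11]
8 [0.19, -0.1]
9 [0.21, -0.07]
10 [0.21, -0.05]
11 [0.21, -0.04]
12 [0.22, -0.0]
13 [0.21, 0.01]
14 [0.22, 0.04]
15 [0.2, 0.06]
16 [0.2, 0.08]
17 [0.2, 0.1]
18 [0.17, 0.12]
19 [0.17, 0.14]
20 [0.15, 0.16]
21 [0.13, 0.17]
22 [0.12, 0.18]
23 [0.09, 0.2]
24 [0.08, 0.2]
```

Emit:
play_rows:
  rows:
    - [[0.08, -0.18, 0], [0, 0, 0.75]]
    - [[0.1, -0.19, 0], [0, 0, 0.75]]
    - [[0.12, -0.18, 0], [0, 0, 0.75]]
    - [[0.14, -0.17, 0], [0, 0, 0.75]]
    - [[0.16, -0.15, 0], [0, 0, 0.75]]
    - [[0.17, -0.13, 0], [0, 0, 0.75]]
    - [[0.18, -0.11, 0], [0, 0, 0.75]]
    - [[0.19, -0.1, 0], [0, 0, 0.75]]
    - [[0.21, -0.07, 0], [0, 0, 0.75]]
    - [[0.21, -0.05, 0], [0, 0, 0.75]]
    - [[0.21, -0.04, 0], [0, 0, 0.75]]
    - [[0, 0, 0], [0, 0, 0]]

```text
time: 6.28
tool_pos: [557.3, -129.9, 52.8]
tcp_rot: [3.139, 0.001, 1.506]
contact_force: [-0.1, 0.1, 0.4]
grip_width: 30.2
finger_force: 0.0
```

```bash
python3 - <<'E'
from fit import *
o=get_obs();print(o["tool_pos"],np.degrees(o["tcp_rot"]),o["contact_force"])
d=np.array(o["tool_pos"][:2])-[562.8,-68];print(np.hypot(*d),np.degrees(np.arctan2(d[1],d[0]))%360)
C,out=measure()
for q in out:
    if q[1] in("vial","cup0"):
        p=onz(C[q[0]],q[2],40 if q[1]=="vial" else 58)[:2]-[562.8,-68];print(q[:2],np.hypot(*p).round(),np.degrees(np.arctan2(p[1],p[0])).round(1))
save(C["side"],"s2")
E
```

```text
[ 557.33681385 -129.85452048   52.77365587] [1.79874587e+02 4.04498805e-02 8.62857403e+01] [-0.08094501  0.13301004  0.38739484]
62.0953146950465 264.9525540301023
('top', 'cup0') 109.0 142.2
('top', 'cup0') 109.0 19.3
('top', 'vial') 187.0 -50.8
('top', 'vial') 200.0 -32.9
('top', 'vial') 116.0 18.5
('side', 'cup0') 112.0 19.1
('side', 'cup0') 111.0 141.8
('side', 'cup0') 115.0 -101.9
('side', 'vial') 213.0 -41.3
('side', 'vial') 202.0 -57.1
```

View pics/s2.png

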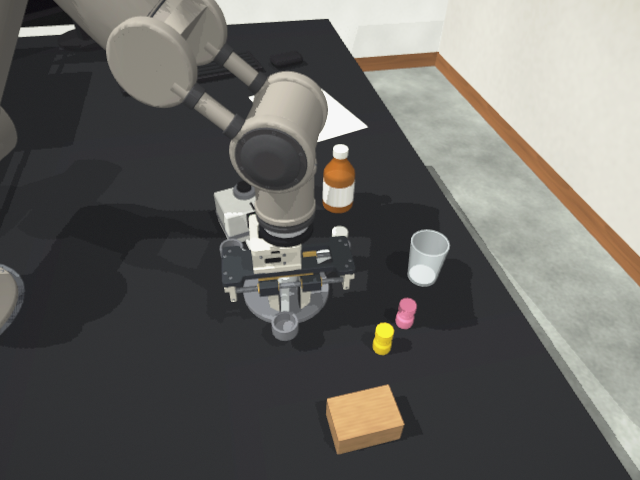

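The wheel follows: the vial is at about 19°, and the cup being pushed (side view, (323,285)) sits between the jaws. I'll continue, slowing toward the end.

Emit:
play_rows:
  rows:
    - [[0.22, 0, 0], [0, 0, 0.75]]
    - [[0.21, 0.01, 0], [0, 0, 0.75]]
    - [[0.22, 0.04, 0], [0, 0, 0.75]]
    - [[0.2, 0.06, 0], [0, 0, 0.75]]
    - [[0.2, 0.08, 0], [0, 0, 0.75]]
    - [[0.2, 0.1, 0], [0, 0, 0.75]]
    - [[0.17, 0.12, 0], [0, 0, 0.75]]
    - [[0.17, 0.14, 0], [0, 0, 0.75]]
    - [[0.15, 0.16, 0], [0, 0, 0.75]]
    - [[0.13, 0.17, 0], [0, 0, 0.75]]
    - [[0.06, 0.09, 0], [0, 0, 0.38]]
    - [[0, 0, 0], [0, 0, 0]]

```text
time: 8.38
tool_pos: [614.4, -100.3, 51.6]
tcp_rot: [3.142, -0.0, 2.607]
contact_force: [-1.0, 0.2, -0.2]
grip_width: 30.1
finger_force: 0.0
```

```bash
cat > wa.py <<'E'
from fit import *
o=get_obs();print(o["tool_pos"],np.degrees(o["tcp_rot"]),o["time"])
A=np.array([562.8,-68]);d=np.array(o["tool_pos"][:2])-A;print("tool",np.hypot(*d),np.degrees(np.arctan2(d[1],d[0]))%360)
C,out=measure(("top","side","wrist"))
for q in out:
    z=dict(vial=40,cup0=58,window=52,axis=64,start_top=82)[q[1]]
    p=onz(C[q[0]],q[2],z)[:2]-A;print(q[0],q[1],q[2].round(),np.hypot(*p).round(),np.degrees(np.arctan2(p[1],p[0])).round(1))
E
python3 wa.py
```

```text
[ 614.3639016  -100.33216706   51.56670978] [ 1.79997403e+02 -1.51570148e-02  1.49351574e+02] 8.375
tool 60.862180169848294 327.9110111916259
top axis [268. 329.] 8.0 -56.5
top window [287. 261.] 142.0 103.7
top window [269. 325.] 3.0 46.9
top cup0 [265. 275.] 109.0 83.1
top cup0 [246. 440.] 251.0 -78.8
top start_top [291. 259.] 148.0 107.2
top start_top [293. 232.] 201.0 103.9
top vial [193. 373.] 203.0 -32.0
top vial [262. 277.] 107.0 78.6
side axis [262. 287.] 5.0 57.3
side window [218. 252.] 148.0 105.6
side cup0 [223. 285.] 112.0 81.3
side cup0 [290. 343.] 107.0 -39.3
side cup0 [293. 229.] 105.0 -159.7
side start_top [183. 244.] 220.0 101.7
side vial [229. 281.] 116.0 85.1
side vial [346. 380.] 206.0 -56.5
side vial [323. 402.] 212.0 -40.5
wrist vial [ 66. 559.] 109.0 83.1
```

Emit:
play_rows:
  rows:
    - [[0.055, 0.092, 0], [0, 0, 0.37]]
    - [[0.05, 0.095, 0], [0, 0, 0.37]]
    - [[0.045, 0.097, 0], [0, 0, 0.37]]
    - [[0.04, 0.1, 0], [0, 0, 0.37]]
    - [[0.035, 0.1, 0], [0, 0, 0.37]]
    - [[0.03, 0.103, 0], [0, 0, 0.37]]
    - [[0.02, 0.1, 0], [0, 0, 0.37]]
    - [[0, 0, 0], [0, 0, 0]]
    - [[0, 0, 0], [0, 0, 0]]

```text
time: 10.4
tool_pos: [622.7, -79.9, 51.8]
tcp_rot: [3.141, 0.0, 2.968]
contact_force: [-0.9, -0.0, 0.1]
grip_width: 29.8
finger_force: 0.0
```

```bash
python3 wa.py; python3 -c "
from h import *
save(cam('wrist'),'w2');save(cam('top'),'t2',(180,380,180,430),3)"
```

```text
[622.74080995 -79.90783168  51.76549138] [1.79990231e+02 1.37198905e-02 1.70031616e+02] 10.4
tool 61.112168614695065 348.76391877698546
top axis [268. 328.] 6.0 -33.1
top window [291. 258.] 153.0 106.2
top cup0 [310. 364.] 117.0 -137.6
top cup0 [280. 276.] 109.0 100.5
top start_top [291. 232.] 200.0 102.7
top vial [279. 277.] 107.0 99.0
top vial [218. 390.] 184.0 -50.9
side axis [266. 286.] 2.0 -86.2
side window [216. 255.] 153.0 102.9
side cup0 [272. 349.] 107.0 -17.2
side cup0 [308. 240.] 109.0 -140.0
side cup0 [225. 263.] 116.0 101.7
side start_top [180. 246.] 228.0 100.4
side vial [344. 381.] 204.0 -55.6
side vial [233. 261.] 116.0 104.1
side vial [322. 404.] 213.0 -39.7
wrist vial [ 63. 562.] 111.0 103.9
wrist vial [390. 126.] 154.0 -51.3
```

View pics/w2.png

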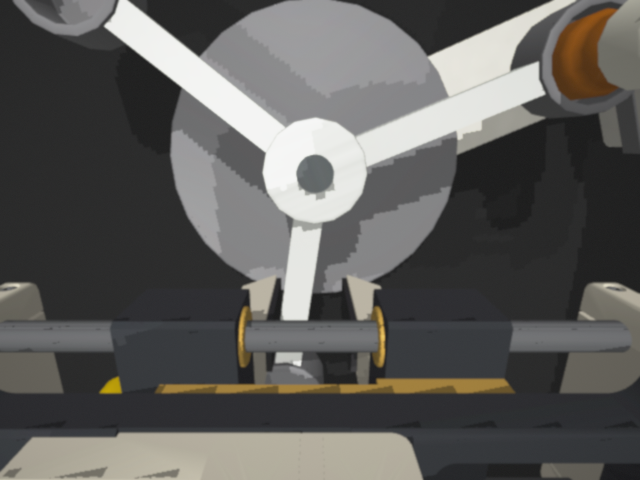

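The spoke rests against the left finger, and the vial (63,562) is in front of the head. I'll ease off the spoke, lift and check from an unobstructed view.

Emit:
play_rows:
  rows:
    - [[-0.02, -0.1, 0], [0, 0, 0]]
    - [[0, 0, 0.5], [0, 0, 0]]
    - [[0, 0, 1], [0, 0, 0]]
    - [[0, 0, 1], [0, 0, 0]]
    - [[0, 0, 1], [0, 0, 0]]
    - [[0, 0, 1], [0, 0, 0]]
    - [[0.5, 0, 1], [0, 0, 0]]
    - [[1, 0, 0], [0, 0, 0]]
    - [[1, 0, 0], [0, 0, 0]]
    - [[0, 0, 0], [0, 0, 0]]
  hand: -0.35

```text
time: 12.65
tool_pos: [698.1, -82.8, 216.9]
tcp_rot: [3.141, 0.001, 2.969]
contact_force: [-0.2, 0.6, -0.7]
grip_width: 29.7
finger_force: 0.0
```

```bash
python3 wa.py; python3 -c "
from h import *
save(cam('wrist'),'w3');save(cam('top'),'t3',(180,380,180,430),3)"
```

```text
[698.06317913 -82.81958321 216.91409877] [1.79992227e+02 4.68312953e-02 1.70110198e+02] 12.65
tool 136.0725823821207 353.74754895470136
top window [290. 258.] 151.0 105.6
top cup0 [310. 361.] 112.0 -139.7
top start_top [291. 231.] 203.0 102.5
top vial [218. 385.] 176.0 -48.5
side axis [264. 288.] 4.0 4.2
side window [217. 255.] 150.0 103.6
side cup0 [226. 265.] 113.0 100.5
side cup0 [274. 349.] 107.0 -20.5
side cup0 [309. 240.] 111.0 -139.2
side start_top [180. 242.] 229.0 102.1
side vial [324. 406.] 217.0 -40.5
side vial [234. 261.] 112.0 104.8
side vial [348. 380.] 206.0 -57.1
wrist cup0 [196. 283.] 109.0 -18.7
wrist vial [225. 186.] 178.0 -48.5
wrist vial [  8. 423.] 108.0 103.2
wrist vial [260. 235.] 187.0 -30.9
```

View pics/w3.png

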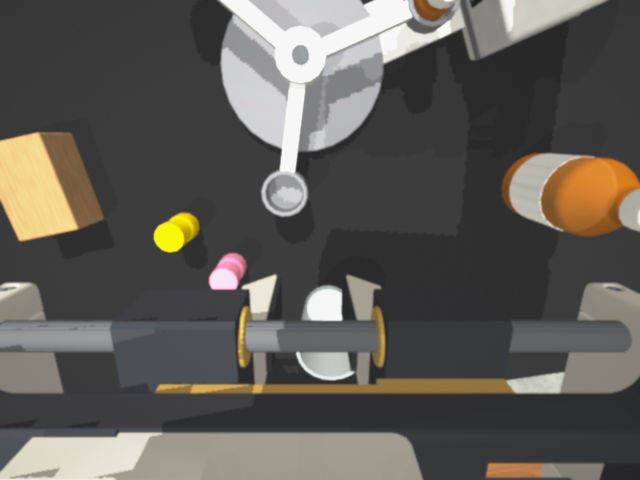

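View pics/t3.png

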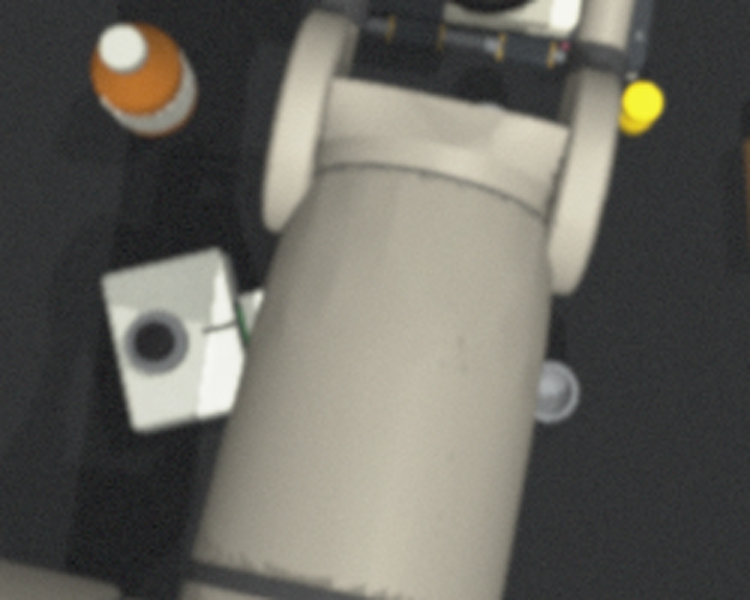

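The wrist view shows the wheel, but the head is cut off at the top and the arm blocks the top view. I'll move so the wrist camera sees the hub, vial and head together.

Emit:
play_rows:
  rows:
    - [[-0.5, 0.9, 0.3], [0, 0, 0]]
    - [[-0.5, 0.9, 0.3], [0, 0, 0]]
    - [[-0.5, 0.9, 0.3], [0, 0, 0]]
    - [[-0.5, 0.9, 0], [0, 0, 0]]
    - [[0, 0, 0], [0, 0, 0]]
    - [[0, 0, 0], [0, 0, 0]]
  hand: -1

```text
time: 14.4
tool_pos: [637.4, 24.6, 243.8]
tcp_rot: [-3.141, 0.001, 2.969]
contact_force: [0.6, -0.4, 0.9]
grip_width: 0.5
finger_force: 0.0
```

```bash
python3 wa.py|grep -v side; python3 -c "
from h import *
save(cam('wrist'),'w4')"
```

```text
[637.38119975  24.62809592 243.82762194] [-1.79982802e+02  3.03500126e-02  1.70090652e+02] 14.4
tool 118.92148464519771 51.16008689641284
top axis [269. 328.] 3.0 -64.5
top cup0 [221. 342.] 112.0 -18.4
top cup0 [310. 367.] 119.0 -135.4
top vial [194. 372.] 200.0 -31.4
top vial [245. 444.] 264.0 -78.0
top vial [220. 390.] 181.0 -51.6
wrist window [ 87. 345.] 149.0 104.8
wrist cup0 [108. 306.] 109.0 103.8
wrist cup0 [268. 196.] 110.0 -16.8
wrist start_top [ 52. 423.] 211.0 103.6
wrist vial [280. 121.] 166.0 -48.0
wrist vial [315. 166.] 182.0 -28.7
wrist vial [112. 307.] 109.0 103.0
```

View pics/w4.png

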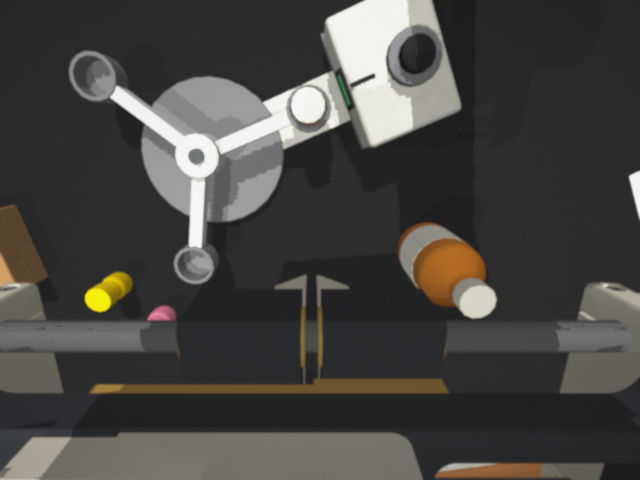

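The view is clear: hub (156,196), empty cups (76,93) and (264,195), vial cap (105,309), window (89,344), head line (80,363), button (53,417). From these I'll compute the angles.

```bash
python3 - <<'E'
from h import *
c=cam("wrist")
ax=onz(c,(156,196.5),64)[:2];print("axis",ax)
for n,at,z in(("window",(89,344),52),("line0",(82,352),72),("line1",(75,375),72),("button",(53,417),80),("button",(53,417),90),("cupA+120",(76,93),58),("cupB-120",(264,195),58),("cap",(105,309),90)):
    p=onz(c,at,z)[:2];d=p-ax;print(n,p.round(1),np.hypot(*d).round(1),(np.degrees(np.arctan2(d[1],d[0]))%360).round(2))
# button centre via blob: dark cap
E
```

```text
axis [560.20560914 -67.76744472]
window [526.1  74.5] 146.3 103.5
line0 [523.9  79.7] 151.9 103.83
line1 [521.9  99.5] 171.6 102.91
button [512.6 133.1] 206.4 103.34
button [514.1 130. ] 203.0 103.11
cupA+120 [ 478.6 -140.9] 109.6 221.87
cupB-120 [663.7 -99.5] 108.3 342.95
cap [537.   40.8] 111.1 102.07
```

The wheel is at about 102.3° and the window at 103.3°, so the vial is about 2 mm off centre, well within tolerance. The button is at about (514,130), with its top near z = 90. I'll move above it with the jaws shut.

Emit:
play_rows:
  rows:
    - [[-0.82, 0.7, 0], [0, 0, 0]]
    - [[-0.82, 0.7, 0], [0, 0, 0]]
    - [[-0.82, 0.7, 0], [0, 0, 0]]
    - [[-0.82, 0.7, 0], [0, 0, 0]]
    - [[-0.82, 0.72, 0], [0, 0, 0]]
    - [[0, 0, -1], [0, 0, 0]]
    - [[0, 0, -1], [0, 0, 0]]
    - [[0, 0, -1], [0, 0, 0]]
    - [[0, 0, -0.6], [0, 0, 0]]
    - [[0, 0, 0], [0, 0, 0]]
    - [[0, 0, 0], [0, 0, 0]]
  hand: -1

```text
time: 16.77
tool_pos: [514.6, 130.8, 136.6]
tcp_rot: [3.141, 0.001, 2.969]
contact_force: [-0.3, 0.5, -0.2]
grip_width: 0.5
finger_force: 0.0
```

```bash
python3 - <<'E'
from h import *
c=cam("side");save(c,"s5",(130,300,180,340),4);o=get_obs();t=np.array(o["tool_pos"]);print(t,o["contact_force"])
print("tip px",proj(c,t-[0,0,14]), "btn",[ (z,proj(c,[514,130,z])) for z in(80,90)])
E
```

```text
[514.72232129 130.79624116 136.79891065] [-0.00665638  0.55718758  0.25868809]
tip px [np.float64(170.80865998711636), np.float64(241.3948660638389)] btn [(80, [np.float64(189.33306089963662), np.float64(243.1922747939116)]), (90, [np.float64(185.1799238777607), np.float64(242.70443348148547)])]
```

View pics/s5.png

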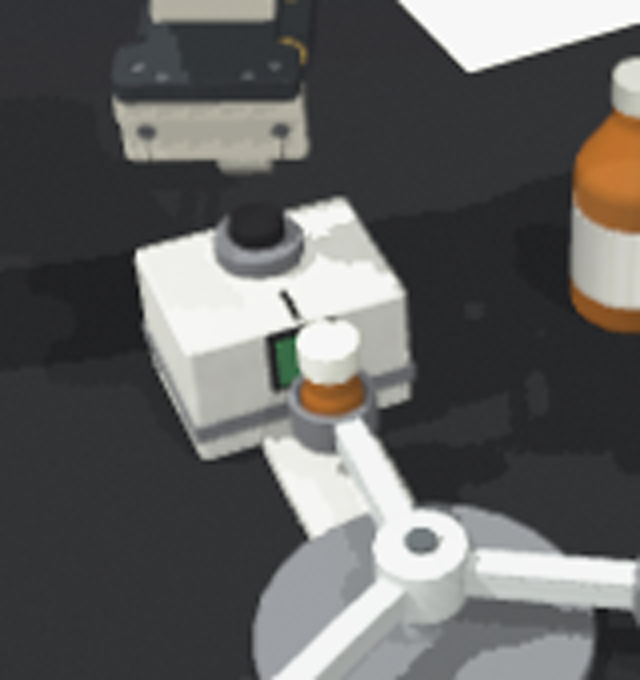

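The tip is right above the button, whose top centre is at about (185,244) in the full picture, i.e. z ≈ 90. Next I'll descend gently.

Emit:
play_rows:
  rows:
    - [[0.03, 0, -0.5], [0, 0, 0]]
    - [[0, 0, -0.3], [0, 0, 0]]
    - [[0, 0, -0.1], [0, 0, 0]]
    - [[0, 0, -0.05], [0, 0, 0]]
    - [[0, 0, -0.05], [0, 0, 0]]
    - [[0, 0, -0.05], [0, 0, 0]]
    - [[0, 0, 0], [0, 0, 0]]

```text
time: 17.7
tool_pos: [514.9, 130.7, 104.4]
tcp_rot: [3.142, -0.0, 2.969]
contact_force: [-2.8, -0.4, 3.7]
grip_width: 0.5
finger_force: 1.8
```

Emit:
play_rows:
  rows:
    - [[0, 0, -0.04], [0, 0, 0]]
    - [[0, 0, -0.04], [0, 0, 0]]
    - [[0, 0, -0.04], [0, 0, 0]]
    - [[0, 0, 0], [0, 0, 0]]

```text
time: 18.2
tool_pos: [515.0, 130.7, 102.0]
tcp_rot: [3.141, 0.001, 2.969]
contact_force: [-6.6, -0.9, 15.7]
grip_width: 0.4
finger_force: 7.9
```

Emit:
play_rows:
  rows:
    - [[0, 0, -0.04], [0, 0, 0]]
    - [[0, 0, 0], [0, 0, 0]]
    - [[0, 0, 0], [0, 0, 0]]

```text
time: 18.58
tool_pos: [515.0, 130.7, 101.9]
tcp_rot: [3.141, 0.002, 2.969]
contact_force: [-9.1, -1.9, 23.9]
grip_width: 0.5
finger_force: 12.1
```

It is at a hard stop. I'll verify the button's travel while retracting, reading the force on the way up.

Emit:
play_rows:
  rows:
    - [[0, 0, 0.14], [0, 0, 0]]
    - [[0, 0, 0], [0, 0, 0]]

```text
time: 18.82
tool_pos: [515.2, 130.7, 104.0]
tcp_rot: [3.141, 0.001, 2.969]
contact_force: [-2.9, -0.1, 4.3]
grip_width: 0.2
finger_force: 1.9
```

Emit:
play_rows:
  rows:
    - [[0, 0, 0.06], [0, 0, 0]]
    - [[0, 0, 0], [0, 0, 0]]

```text
time: 19.08
tool_pos: [515.2, 130.7, 105.4]
tcp_rot: [3.141, 0.0, 2.969]
contact_force: [-1.0, -0.5, 3.9]
grip_width: 0.3
finger_force: 1.5
```

Emit:
play_rows:
  rows:
    - [[0, 0, 0.06], [0, 0, 0]]
    - [[0, 0, 0], [0, 0, 0]]

```text
time: 19.32
tool_pos: [515.2, 130.7, 107.3]
tcp_rot: [3.141, 0.0, 2.969]
contact_force: [0.3, -0.8, 2.8]
grip_width: 0.7
finger_force: 1.0
```

Emit:
play_rows:
  rows:
    - [[0, 0, 0.1], [0, 0, 0]]
    - [[0, 0, 0], [0, 0, 0]]

```text
time: 19.58
tool_pos: [514.9, 130.7, 110.3]
tcp_rot: [3.142, -0.0, 2.969]
contact_force: [-0.2, 0.3, 0.3]
grip_width: 0.7
finger_force: 0.0
```

The spring followed the finger from z 101.9 past 107.3, so the button made its full travel. I'll back away and check the vial.

Emit:
play_rows:
  rows:
    - [[0, 0, 1], [0, 0, 0]]
    - [[0, 0, 1], [0, 0, 0]]
    - [[0, 0, 1], [0, 0, 0]]
    - [[0, 0, 1], [0, 0, 0]]
    - [[0.8, -0.7, 0.3], [0, 0, 0]]
    - [[0.8, -0.7, 0], [0, 0, 0]]
    - [[0.8, -0.7, 0], [0, 0, 0]]
    - [[0.8, -0.7, 0], [0, 0, 0]]
    - [[0.8, -0.7, 0], [0, 0, 0]]
    - [[0, 0, 0], [0, 0, 0]]
    - [[0, 0, 0], [0, 0, 0]]

```text
time: 20.95
tool_pos: [634.3, 26.1, 238.8]
tcp_rot: [3.141, -0.001, 2.969]
contact_force: [0.1, -0.1, 0.2]
grip_width: 0.5
finger_force: 0.0
```

```bash
python3 wa.py|grep -E "tool|wrist|side"; python3 - <<'E'
from h import *
capture("side");capture("wrist")
print(get_obs()["contact_force"])
for q in("bottle","beaker","carton"):print(q,[np.round(d["at"]) for d in pinpoint(q,"side")[:1]])
E
```

```text
tool 118.22160657636071 52.75626875586737
side axis [264. 289.] 5.0 -4.9
side window [216. 256.] 153.0 102.5
side cup0 [275. 349.] 107.0 -21.1
side cup0 [224. 263.] 117.0 101.7
side cup0 [308. 242.] 108.0 -138.8
side start_top [307. 240.] 121.0 -133.3
side start_top [182. 245.] 224.0 101.2
side vial [345. 381.] 205.0 -55.6
side vial [235. 260.] 110.0 106.2
side vial [324. 404.] 216.0 -40.9
wrist window [ 89. 346.] 150.0 104.8
wrist cup0 [268. 192.] 107.0 -18.2
wrist cup0 [110. 308.] 111.0 103.4
wrist cup0 [77. 87.] 114.0 -138.5
wrist start_top [ 56. 424.] 211.0 103.3
wrist vial [115. 306.] 108.0 102.5
wrist vial [283. 120.] 165.0 -47.9
wrist vial [320. 165.] 184.0 -28.4
[ 0.13870678  0.57465088 -0.10226441]
bottle [array([203., 337.])]
beaker [array([273., 426.])]
carton [array([428., 363.])]
```

The vial, bottle, beaker and carton are unchanged, and the arm is touching nothing. I'm handing in.

```bash
python3 -c "
from plant import bot
print(bot.close_job())"
```

```text
the job is handed in; nothing more can be done
None
```

I handed the job in at about 21 s, but no verdict came back: the vial stands about 2 mm off the window's middle line, the start button went to its hard stop and sprang back, and the bottle, beaker and carton measure as unmoved.

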